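# Tap a flanged bearing cup square into its housing

## Robot

A 7-joint arm with a two-finger parallel gripper is mounted at the origin on the work surface. World frame = base frame: x ahead of the robot, y to its left, z up, the work surface at z = 0. Lengths are in m, angles in rad, forces in N, time in s.
With the tool pointing down it reaches from about 0.425 to 0.925 m from the base axis. Payload 6.8 kg.
Tool frame: the origin (TCP) lies at the very end of the fingers, on their centre line; the grasp point (between the pads) lies 19 mm behind it; z points along the fingers, x is the direction in which the jaws open and shut, and the axes are right-handed (so a half turn about z gives the same grasp; the last joint's range is limited). The gripper opens to 85 mm and grips with 20 to 120 N. Pads are 22 mm wide; open, the fingers measure 114 mm over their backs; the gripper's body (76 mm by 85 mm) begins 54 mm behind the grasp point. The pads swing forward as they close: fully open they stand 13 mm farther back than shut.
Start: joints at [-1.392, 0.477, 0.022, 1.555, -0.011, 1.109, -0.083], TCP at [0.191, 0.647, 0.231] pointing down, gripper open.
Joint ranges: [-2.96, 2.96], [-0.34, 2.1], [-1.41, 1.46], [0.24, 2.44], [-1.37, 4.51], [0.17, 1.92], [-2.96, 2.96]. Speed limits (rad/s): [2.39, 2.39, 3.14, 3.14, 3.14, 3.14, 3.14].

## Interface

Orientations are given as a rotation vector (axis times angle).
In Python, from bench import r, grab_frame gives the robot as it stands. The module is installed in compiled form; this text tells all that it offers.
- The arm moves only by the tool send_rows, never from a script. Its argument "series" is a list of rows, each a list of 2 entries, a list of its own where there are three numbers: the shift along the tool's x, y, z in m, then the turn, a rotation vector about the tool's x, y, z in units of 5 degrees (1.0 is 5 degrees). A call has 1 to 20 rows; each row shifts and turns the commanded pose from where the row before left it, along the tool's axes as they then stand; what a row does not reach is not made up. A row lasts 1/8 s, in which the tool goes at most 62.5 mm and 10.7 degrees, less where a joint would pass 70% of its speed; a pose out of reach is approached as far as the arm can. A call is refused whole if a number of a shift passes 0.0625 or a number of a turn 1, either way. A call with a gripper value outside its range is refused whole. "fingers" is the closure in counts, from 0 (fully open) to 255 (shut), set as the call begins (left out, the last holds). The fingers move at their own pace and stop on an object; "grip_force" is the grip in N (left out, the last holds). Time passes only in rows, so rows that do not move let the fingers close. It gives the time, the measured TCP pose, the force and the opening at its end, in the units of the state.
- r.get_obs(): the state, without advancing time (a new reading comes with each control period).
- grab_frame(name): name is "side" or "top" or "wrist"; returns a dict with "frame" (384x512x3 uint8, red, green, blue), "fx", "fy", "cx", "cy" (pixels), "origin" and "rotation" of the camera in the world; the wrist camera has in their place "T_tool_cam" (4x4, takes a point from camera to tool coordinates, whose origin is the TCP and whose axes are the tool frame's). Camera axes: x right, y down, z forward; pixel columns grow to the right and rows downward; lengths in m; the calibration is good to about 2 mm. A picture is of the moment at which its call begins: read the wrist's pose just before it. There is no depth.
- r.hand_in(): hands the job in, once; it reports no verdict.
The state is a dict: "clock": time; "joints": joint angles; "qvel": joint speeds; "tau": joint torques, N m; "tcp_pos": TCP position; "orientation": TCP orientation; "contact_force": force on the tool from outside, world axes, zero at the start; "moment": the same for the moment, N m; "grip_width": finger opening in m.
Only numpy, scipy, OpenCV 4.12 (cv2) and the standard library are available. Lean on these libraries where they do the work, as an engineer would, in place of code of your own. Each camera call takes 0.05 s, during which the arm holds its last target.

## Task

Take the brass drift out of its wooden stand and, with its nose, tap the started bearing cup down into the aluminium housing, going alternately around the flange so that it never cocks, until it sits square and fully home, and finish by pressing it with about 20 N against its stop. Push slowly and never with more than 30 N, touch the cup only with the drift, leave the other things on the bench alone, and stand the drift back upright in its stand.

Things in the scene. Friction and masses are not known exactly. Their poses are not given: they have to be found in the camera images.
- housing: Aluminium bearing housing bolted to the bench: block 90 x 90 mm, 60 mm high, with a 49 mm vertical through bore in the middle and a low foot (12 mm high; 18 mm with its bolt heads) on its +x and -x sides, 142 mm over both. Origin at the centre of its underside on the bench; z up. The flat top face, 60 mm above the origin, is the stop for the cup's flange.
- cup: Steel bearing cup started in the bore: flat flange ring 56 mm outside, 38 mm inside diameter, 6 mm thick, over a 46 mm skirt; open middle. Origin at the centre of the flange's underside, z its axis, up. At the start it stands 6 to 9 mm over the housing's top face, cocked up to 2 degrees about both level axes. Home: origin level with the top face, axis vertical. Cocked over 7 degrees it is spoilt.
- cup_rim (a point): Centre of the flange's flat upper face, 6 mm above the cup's origin. Push on the flange 24 mm out from here. The tight fit is viscous: it starts at 4 N, then yields there at 10 mm/s under about 13 N, at 20 mm/s under 23 N; over 25 mm/s it passes 30 N. Lowering the pushed point by 2 mm lowers the centre by 1 mm and the opposite edge hardly at all. No spring-back.
- stand: Wooden block 70 x 70 mm, 50 mm high, fixed to the bench, with one round vertical hole, 25 mm wide and 45 mm deep, in the middle of its top. Origin at the centre of its underside; z up. The drift stands in the hole on a floor 5 mm above the origin.
- drift_mid (a point): Middle of the brass drift, half-way along its axis. The drift is a round bar 130 mm long, standing upright with the nose down: nose 12 mm diameter with a flat end for the lowest 24 mm, then a 10 mm long taper, then a 20 mm diameter body up to the top; 0.28 kg. Site z points along the drift from nose to top. In the stand the top 85 mm stand clear of the block.
- drift_nose (a point): Centre of the flat end of the drift's nose, 65 mm below point drift_mid along the drift.
- drift: The drift itself; origin at the nose end, z along it towards the top.
- spare_ring: Bystander, leave alone: loose steel ring 32 mm across, 8 mm high, lying on the bench. Origin at the centre of its underside.
- screwdriver: Bystander, leave alone: screwdriver 170 mm long lying on the bench along its x axis.
- flux_jar: Bystander, leave alone: closed jar 56 mm across, 60 mm high. Origin at the centre of its underside.
- solder_spool: Bystander, leave alone: spool 54 mm across, 35 mm high, standing on its flange. Origin at the centre of its underside.
- spanner: Bystander, leave alone: spanner 150 mm long lying on the bench along its x axis.
- gamepad: Bystander, leave alone: black game controller about 140 mm wide, 36 mm high. Origin at the centre of its underside.
Things that resemble listed ones, but are neither listed nor needed, are in the scene too. Of the things like the drift, leave any that is green, purple or turquoise; of the rest the smaller one is meant.

How it is judged:
On the way, in this order (a step that is already met when the one before it is completed fails the run):
1. the drift is lifted out of its stand (z of drift_nose in the frame of stand above 0.055 m), for 0.1 s.
2. the cup is home and square, and pressed against its stop through the drift with at least 14 N for a tenth of a second (z of cup in the frame of housing below 0.0615 m and angle between cup's own z axis and vertical below 0.035 rad and contact force between drift and cup above 14 N), for 0.1 s.
At the end, for the whole second after the job is handed in: The cup's flange is within 1.5 mm of the housing's top face at its centre and within 0.035 rad (2 degrees) of square; the drift stands released and at rest in its stand, its nose within 10 mm of the hole's axis and within 4 mm of the hole's floor, the drift within 0.15 rad of upright (z of cup in the frame of housing below 0.0615 m and angle between cup's own z axis and vertical below 0.035 rad and horizontal distance between drift_nose and stand below 0.01 m and z of drift_nose in the frame of stand below 0.009 m and angle between drift's own z axis and vertical below 0.15 rad and linear speed of drift below 0.02 m/s); the robot touches nothing.
It fails at once if the cup is cocked beyond 0.12 rad (angle between cup's own z axis and vertical above 0.12 rad).
It fails at once if the drift hits or presses the cup with more than 30 N (contact force between drift and cup above 30 N).
It fails at once if the gripper or arm touches the cup (contact force between any of the fingers, the arm and cup above 0.5 N).
It fails at once if a bystander is moved by more than 20 mm (distance of any of spare_ring, screwdriver, flux_jar, solder_spool, spanner, gamepad from where it was at the start of the episode above 0.02 m).
It also fails if it takes over 69 s, if anything falls off the work surface, if the arm or the gripper's body presses on something with over 40 N, if the wrist force passes 120 N, or if a joint passes its speed limit or range.

## Working session

There is one attempt and no reset: what is moved stays moved. The work goes in short steps, Python scripts to look and compute and a tool call to move; the robot and the scene stay as the last step left them, time stands still between calls to the robot, and variables do not carry over. Pictures are saved under pics/ and viewed, and the job is handed in when it is done.

Besides the shell and the picture viewer there is one more tool, called after "Call:" by a JSON object that holds its "api" and its "payload", one argument or row to a line. send_rows: Moves the arm, as the interface text tells. Its arguments: {"type":"object","properties":{"series":{"type":"array"},"fingers":{"type":"number"},"grip_force":{"type":"number"}},"required":["series"]}

```bash
mkdir -p pics; python3 - <<'E'
from bench import r, grab_frame
import cv2,numpy as np
o=r.get_obs();print(o)
for n in ["side","top","wrist"]:
    f=grab_frame(n);cv2.imwrite(f"pics/{n}0.png",f["frame"][:,:,::-1])
    print(n,{k:(np.round(v,4).tolist() if k!="frame" else 0) for k,v in f.items()})
E
```

```text
{'clock': 0.0, 'joints': array([-1.39211956,  0.47778765,  0.02233896,  1.556497  , -0.01150743,
        1.10925802, -0.08310413]), 'qvel': array([-0.0005016 , -0.00101816,  0.0004233 ,  0.00107485, -0.00065163,
        0.00021381, -0.00020179]), 'tau': array([ 2.38128911e-05, -5.96457803e+01,  1.60783600e+00, -2.81192708e+01,
        1.24084359e-02,  9.52425442e-03,  1.90153071e-05]), 'tcp_pos': array([0.19077426, 0.64685104, 0.2303148 ]), 'orientation': array([ 2.51511433e+00,  1.88050974e+00, -2.16470515e-03]), 'contact_force': array([0.35419021, 0.77012304, 0.52602613]), 'moment': array([-0.047606  , -0.00092709,  0.00088982]), 'grip_width': 0.08517809386646474}
side {'frame': 0, 'fx': 494.7362, 'fy': 494.7362, 'cx': 261.3745, 'cy': 186.0694, 'origin': [-0.0002, -0.8815, 0.9222], 'rotation': [-2.1622, 0.6622, -0.331]}
top {'frame': 0, 'fx': 452.2171, 'fy': 452.2171, 'cx': 263.4439, 'cy': 188.0108, 'origin': [0.4386, 0.0131, 1.1456], 'rotation': [-2.126, 2.1563, -0.2012]}
wrist {'frame': 0, 'fx': 328.3635, 'fy': 328.3635, 'cx': 256.4309, 'cy': 191.9565, 'T_tool_cam': [[1.0, -0.0001, -0.0014, 0.0002], [0.0005, 0.9475, 0.3198, -0.0811], [0.0013, -0.3198, 0.9475, -0.1427], [0.0, 0.0, 0.0, 1.0]]}
```

View pics/side0.png

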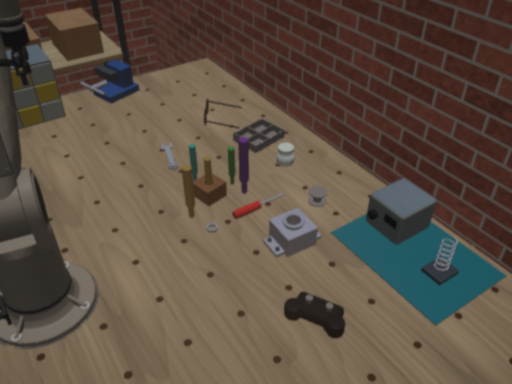

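View pics/top0.png

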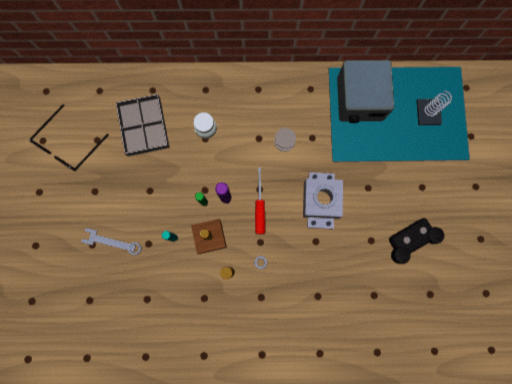

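View pics/wrist0.png

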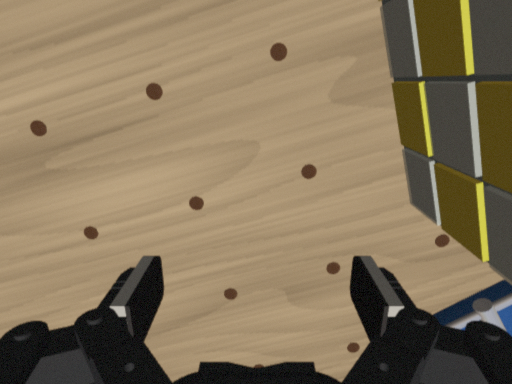

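The side and top views show a brass drift standing in the wooden stand (top px ~204,234). A taller brass bar, with no stand, is at 226,272. The housing and cup are at ~324,197, and the screwdriver, ring and decoys stand around the stand.

```bash
cat > h.py <<'E'
import numpy as np,cv2
from scipy.spatial.transform import Rotation as R
from bench import r,grab_frame
def grab(n,save=None):
    o=r.get_obs(); f=grab_frame(n)
    if save: cv2.imwrite(f"pics/{save}.png",f["frame"][:,:,::-1])
    if n=="wrist":
        T=np.eye(4);T[:3,:3]=R.from_rotvec(o["orientation"]).as_matrix();T[:3,3]=o["tcp_pos"]
        M=T@np.array(f["T_tool_cam"])
    else:
        M=np.eye(4);M[:3,:3]=R.from_rotvec(f["rotation"]).as_matrix();M[:3,3]=f["origin"]
    f["M"]=M;return f
def ray(f,u,v):
    d=f["M"][:3,:3]@np.array([(u-f["cx"])/f["fx"],(v-f["cy"])/f["fy"],1]);return f["M"][:3,3],d/np.linalg.norm(d)
def plane(f,u,v,z):
    o,d=ray(f,u,v);return o+d*(z-o[2])/d[2]
def proj(f,p):
    c=f["M"][:3,:3].T@(np.array(p)-f["M"][:3,3]);return np.array([f["fx"]*c[0]/c[2]+f["cx"],f["fy"]*c[1]/c[2]+f["cy"]])
def tri(rays):
    A=np.zeros((3,3));b=np.zeros(3)
    for o,d in rays:
        P=np.eye(3)-np.outer(d,d);A+=P;b+=P@o
    x=np.linalg.solve(A,b);return x,[np.linalg.norm((np.eye(3)-np.outer(d,d))@(x-o)) for o,d in rays]
E
python3 - <<'E'
from h import *
t=grab("top");s=grab("side")
print(t["M"].round(3))
def crop(f,x0,y0,x1,y1,k,n):
    c=f["frame"][y0:y1,x0:x1,::-1];cv2.imwrite(f"pics/{n}.png",cv2.resize(c,None,fx=k,fy=k,interpolation=cv2.INTER_CUBIC))
crop(t,180,150,360,290,4,"topc");crop(s,170,130,330,260,5,"sidec")
print("drift top",plane(t,204,234,.135),"stand c",plane(t,209,237,.05),"house",plane(t,324,197,.06),"big",plane(t,226,272,.15))
for nm,p in dict(sd0=(260,168),sd1=(260,233),ring=(260,262),jar=(204,122),spool=(286,139),green=(201,198),pur=(223,190),tur=(168,235)).items(): print(nm,plane(t,*p,0.02))
print("drift tri",tri([ray(t,204,234),ray(s,208,159)]))
print("cup tri",tri([ray(t,324,197),ray(s,294,220)]))
E
```

```text
[[-0.016 -0.986  0.168  0.439]
 [-1.     0.013 -0.019  0.013]
 [ 0.017 -0.169 -0.986  1.146]
 [ 0.     0.     0.     1.   ]]
drift top [0.50918304 0.12712441 0.135     ] stand c [0.50774137 0.12465441 0.05      ] house [ 0.60000937 -0.15517048  0.06      ] big [0.42550361 0.07743139 0.15      ]
sd0 [ 0.68266666 -0.000986    0.02      ]
sd1 [0.51769183 0.00137337 0.02      ]
ring [0.44663425 0.00238959 0.02      ]
jar [0.80590847 0.14199282 0.02      ]
spool [ 0.75821628 -0.0690397   0.02      ]
green [0.60745697 0.14820877 0.02      ]
pur [0.62711218 0.09305456 0.02      ]
tur [0.51603397 0.2289139  0.02      ]
drift tri (array([0.51212321, 0.12658232, 0.12874184]), [np.float64(0.002796816505202264), np.float64(0.0027968165052024195)])
cup tri (array([ 0.60105827, -0.15518426,  0.0683959 ]), [np.float64(0.002592789628281614), np.float64(0.0025927896282816865)])
```

View pics/topc.png

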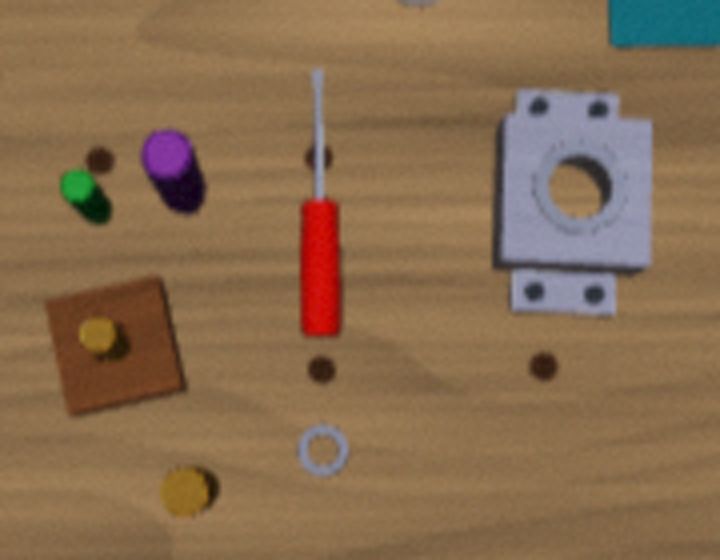

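View pics/sidec.png

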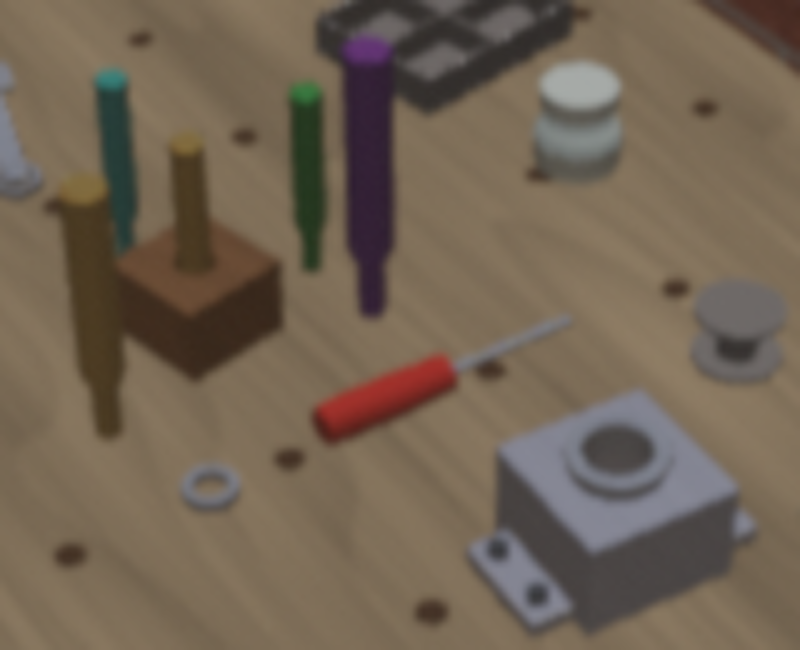

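```bash
python3 - <<'E'
from h import *
t=grab("top");s=grab("side")
T=lambda u,v:ray(t,180+u/4,150+v/4); S=lambda u,v:ray(s,170+u/5,130+v/5)
for n,a,b in [("drift",(97,332),(186,146)),("big",(184,488),(83,190)),("green",(77,184),(306,93)),("purple",(167,154),(368,51)),("turq",None,(111,80))]:
    A=T(*a) if a else ray(t,166.5,235)
    x,e=tri([A,S(*b)]);print(n,x.round(4),np.round(e,4))
# stand corners top
for c in [(47,299),(160,278),(186,389),(70,415)]: print(plane(t,180+c[0]/4,150+c[1]/4,.05).round(4))
for c in [(505,117),(652,121),(651,268),(502,263)]: print(plane(t,180+c[0]/4,150+c[1]/4,.06).round(4))
E
```

```text
drift [0.5124 0.1271 0.1278] [0.0006 0.0006]
big [0.4259 0.0764 0.1638] [0.0002 0.0002]
green [0.5973 0.1392 0.1246] [0.0009 0.0009]
purple [0.6046 0.0838 0.1806] [0.0012 0.0012]
turq [0.5097 0.2115 0.1258] [0.0011 0.0011]
[0.5379 0.1664 0.05  ]
[0.5496 0.0982 0.05  ]
[0.4826 0.0826 0.05  ]
[0.4682 0.1519 0.05  ]
[ 0.6445 -0.1133  0.06  ]
[ 0.6409 -0.2034  0.06  ]
[ 0.5506 -0.1987  0.06  ]
[ 0.5548 -0.1086  0.06  ]
```

```bash
cat >> h.py <<'E'
def d2t(target,yaw=None):
    o=r.get_obs();Q=R.from_rotvec(o["orientation"]).as_matrix();d=np.array(target)-o["tcp_pos"]
    print("tcp",o["tcp_pos"].round(4),"tool shift",(Q.T@d).round(4),"xaxis yaw",np.degrees(np.arctan2(Q[1,0],Q[0,0])).round(2),"zaxis",Q[:,2].round(4),"F",o["contact_force"].round(2),"t",round(o["clock"],2))
E
python3 -c "
from h import *
d2t([.505,.135,.235])"
```

```text
tcp [0.1909 0.6473 0.2311] tool shift [-0.4025  0.4462 -0.0037] xaxis yaw 73.56 zaxis [-1.e-04 -4.e-04 -1.e+00] F [-0.42 -0.52  0.46] t 0.35
```

Call:
{"api": "send_rows", "payload": {
  "series": [
    [[-0.0335,0.0372,0],[0,0,0]],
    [[-0.0335,0.0372,0],[0,0,0]],
    [[-0.0335,0.0372,0],[0,0,0]],
    [[-0.0335,0.0372,0],[0,0,0]],
    [[-0.0335,0.0372,0],[0,0,0]],
    [[-0.0335,0.0372,0],[0,0,0]],
    [[-0.0335,0.0372,0],[0,0,0]],
    [[-0.0335,0.0372,0],[0,0,0]],
    [[-0.0335,0.0372,0],[0,0,0]],
    [[-0.0335,0.0372,0],[0,0,0]],
    [[-0.0335,0.0372,0],[0,0,0]],
    [[-0.0335,0.0372,0],[0,0,0]],
    [[0,0,0],[0,0,0.9]],
    [[0,0,0],[0,0,0.9]],
    [[0,0,0],[0,0,0.8]],
    [[0,0,0],[0,0,0]]
  ]
}}

```text
clock: 2.35
tcp_pos: [0.5054, 0.1356, 0.2314]
orientation: [2.712, 1.585, 0.0]
contact_force: [1.0, 0.4, -0.4]
grip_width: 0.0852
```

```bash
python3 - <<'E'
from h import *
d2t([.511,.127,.235])
f=grab("wrist","w1")
for n,p in dict(drift=(.511,.127,.13),stand=(.51,.125,.05)).items(): print(n,proj(f,p))
E
```

```text
tcp [0.5054 0.1356 0.2314] tool shift [-0.0048  0.0091 -0.0036] xaxis yaw 60.6 zaxis [ 2.e-04  1.e-04 -1.e+00] F [ 0.96  0.4  -0.35] t 2.35
drift [250.23648084 201.33873121]
stand [249.52863683 174.28760627]
```

View pics/w1.png

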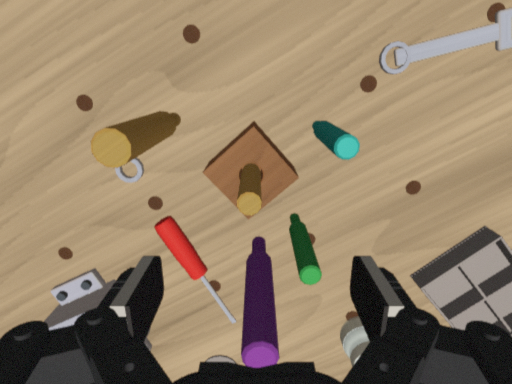

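The wrist view shows the drift top at ~(249,204), the stand's top corners at (254,123), (298,174) and (204,172), and the projections of my estimates within 3 px.

```bash
cat >> h.py <<'E'
def brass(f,box):
    x0,y0,x1,y1=box;hsv=cv2.cvtColor(f["frame"],cv2.COLOR_RGB2HSV)[y0:y1,x0:x1]
    return hsv
E
python3 - <<'E'
from h import *
f=grab("wrist");t=grab("top");s=grab("side")
im=f["frame"][110:230,190:310,::-1]
cv2.imwrite("pics/w1c.png",cv2.resize(im,None,fx=5,fy=5,interpolation=cv2.INTER_CUBIC))
hsv=cv2.cvtColor(f["frame"],cv2.COLOR_RGB2HSV)
print(hsv[204,249],hsv[185,250],hsv[170,235])
m=((hsv[...,0]>16)&(hsv[...,0]<28)&(hsv[...,1]>150)&(hsv[...,2]>100)).astype(np.uint8)
n,l,st,c=cv2.connectedComponentsWithStats(m)
for i in range(1,n):
    if st[i,4]>60: print(st[i],c[i])
E
```

```text
[ 21 132 179] [ 17 154  91] [ 13 135 151]
[109 128  63  31 223] [142.26008969 142.98654709]
```

View pics/w1c.png

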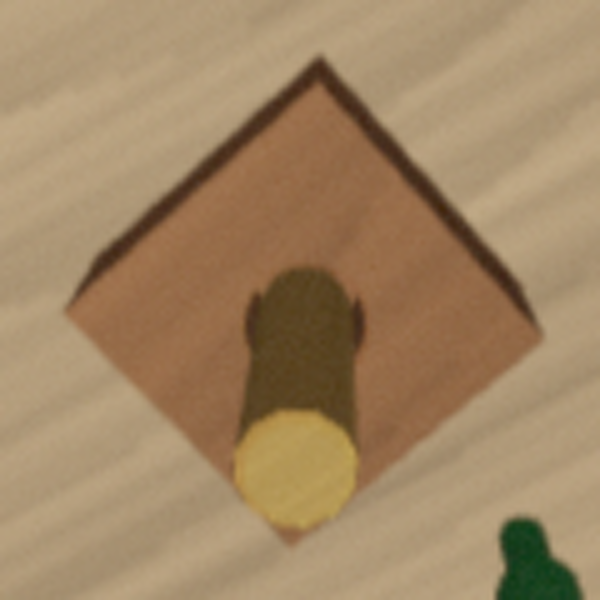

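```bash
python3 - <<'E'
from h import *
f=grab("wrist");t=grab("top");s=grab("side")
W=lambda u,v:(190+u/5-.4,110+v/5-.4)
top=W(296,468)
print("tri w,t,s",tri([ray(f,*top),ray(t,180+97/4,150+332/4),ray(s,170+186/5,130+146/5)]))
print("w at .135",plane(f,*top,.135), "top at .135",plane(t,204.2,233,.135))
cs=[plane(f,*W(*c),.05) for c in [(320,85),(540,335),(292,545),(68,310)]]
print(np.round(cs,4), np.mean(cs,0), [np.linalg.norm(cs[i]-cs[i-1]).round(4) for i in range(4)])
print("hole",plane(f,*W(305,322),.05))
# stand top height: triangulate corners: wrist vs top
tc=[(47,299),(160,278),(186,389),(70,415)]
wc=[(320,85),(540,335),(292,545),(68,310)]
for a in range(4):
    print([ (lambda x:(x[0].round(3),round(x[1][0],4)))(tri([ray(f,*W(*wc[a])),ray(t,180+tc[b][0]/4,150+tc[b][1]/4)])) for b in range(4)])
E
```

```text
tri w,t,s (array([0.51200446, 0.12598927, 0.12913268]), [np.float64(0.0008980964933282335), np.float64(0.00126150198102642), np.float64(0.0005280880858080133)])
w at .135 [0.51014381 0.12629101 0.135     ] top at .135 [0.51139553 0.12669494 0.135     ]
[[0.47   0.1525 0.05  ]
 [0.5362 0.1668 0.05  ]
 [0.5518 0.0992 0.05  ]
 [0.4842 0.0852 0.05  ]] [0.51055984 0.12590449 0.05      ] [np.float64(0.0687), np.float64(0.0678), np.float64(0.0694), np.float64(0.069)]
hole [0.51017714 0.12613367 0.05      ]
[(array([0.5  , 0.158, 0.088]), np.float64(0.0342)), (array([ 0.55 ,  0.126, -0.336]), np.float64(0.0383)), (array([ 0.51 ,  0.116, -0.398]), np.float64(0.0101)), (array([0.469, 0.152, 0.051]), np.float64(0.0009))]
[(array([0.538, 0.167, 0.045]), np.float64(0.0004)), (array([ 0.581,  0.137, -0.135]), np.float64(0.0275)), (array([0.495, 0.123, 0.13 ]), np.float64(0.0483)), (array([0.475, 0.152, 0.21 ]), np.float64(0.0225))]
[(array([0.514, 0.139, 0.187]), np.float64(0.0138)), (array([0.55 , 0.099, 0.051]), np.float64(0.0011)), (array([0.499, 0.099, 0.137]), np.float64(0.0296)), (array([0.472, 0.136, 0.242]), np.float64(0.0128))]
[(array([0.49 , 0.137, 0.222]), np.float64(0.0323)), (array([0.515, 0.092, 0.062]), np.float64(0.0331)), (array([0.484, 0.083, 0.044]), np.float64(0.0012)), (array([0.462, 0.131, 0.211]), np.float64(0.0022))]
```

```bash
python3 -c "
from h import *
d2t([.5107,.1263,.078])"
```

```text
tcp [0.5054 0.1356 0.2313] tool shift [-0.0055  0.0092  0.1533] xaxis yaw 60.59 zaxis [ 0.e+00  1.e-04 -1.e+00] F [ 0.55 -0.14 -0.83] t 2.7
```

Call:
{"api": "send_rows", "payload": {
  "series": [
    [[-0.0055,0.0092,0.02],[0,0,0]],
    [[0,0,0.03],[0,0,0]],
    [[0,0,0.03],[0,0,0]],
    [[0,0,0.03],[0,0,0]],
    [[0,0,0.025],[0,0,0]],
    [[0,0,0.018],[0,0,0]],
    [[0,0,0],[0,0,0]],
    [[0,0,0],[0,0,0]]
  ]
}}

```text
clock: 3.7
tcp_pos: [0.5112, 0.1264, 0.0789]
orientation: [2.713, 1.584, 0.001]
contact_force: [0.7, -1.0, -0.1]
grip_width: 0.0855
```

```bash
python3 -c "
from h import *
d2t([.5107,.1263,.078]);grab('wrist','w2')"
```

```text
tcp [0.5112 0.1264 0.0789] tool shift [-0.0003 -0.0004  0.0009] xaxis yaw 60.57 zaxis [ 8.e-04  3.e-04 -1.e+00] F [ 0.71 -0.95 -0.09] t 3.7
```

View pics/w2.png

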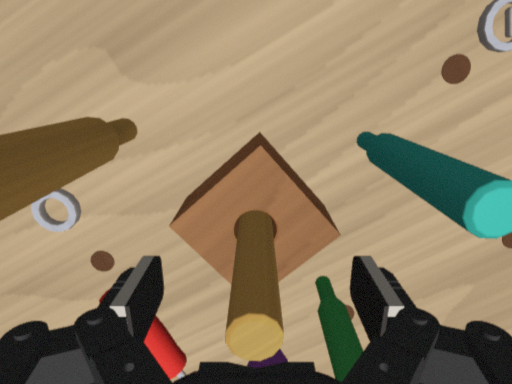

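The drift stands midway between the jaws (top at 254,338, foot at 256,225), and nothing is in the way of the fingers. I'll close the jaws.

Call:
{"api": "send_rows", "payload": {
  "series": [
    [[0,0,0],[0,0,0]],
    [[0,0,0],[0,0,0]],
    [[0,0,0],[0,0,0]],
    [[0,0,0],[0,0,0]],
    [[0,0,0],[0,0,0]],
    [[0,0,0],[0,0,0]],
    [[0,0,0],[0,0,0]],
    [[0,0,0],[0,0,0]]
  ],
  "fingers": 255,
  "grip_force": 110
}}

```text
clock: 4.75
tcp_pos: [0.5107, 0.1261, 0.0787]
orientation: [-2.713, -1.584, 0.0]
contact_force: [-1.3, -1.2, 4.8]
grip_width: 0.018
```

```bash
python3 -c "
from h import *
print(r.get_obs()['grip_width']);d2t([.5107,.1263,.078]);grab('wrist','w3')"
```

```text
0.018006712472926917
tcp [0.5107 0.1261 0.0787] tool shift [ 0.0002 -0.0001  0.0007] xaxis yaw 60.55 zaxis [-0.  0. -1.] F [-1.26 -1.22  4.77] t 4.75
```

View pics/w3.png

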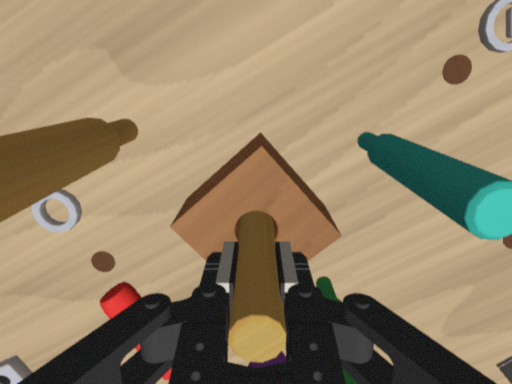

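Gripped at 18 mm. A vertical force of 4.8 N suggests the nose sits on the hole floor, so nose ≈ TCP − 73.7 mm. I'll lift it straight up.

Call:
{"api": "send_rows", "payload": {
  "series": [
    [[0,0,-0.005],[0,0,0]],
    [[0,0,-0.015],[0,0,0]],
    [[0,0,-0.02],[0,0,0]],
    [[0,0,-0.03],[0,0,0]],
    [[0,0,-0.03],[0,0,0]],
    [[0,0,-0.03],[0,0,0]],
    [[0,0,0],[0,0,0]]
  ]
}}

```text
clock: 5.68
tcp_pos: [0.5122, 0.1267, 0.2109]
orientation: [2.713, 1.584, 0.008]
contact_force: [0.3, 0.1, -3.0]
grip_width: 0.0177
```

```bash
python3 -c "
from h import *
d2t([.659,-.19,.208]);grab('wrist','w4')"
```

```text
tcp [0.5122 0.1267 0.2109] tool shift [-0.2036  0.2835  0.0029] xaxis yaw 60.56 zaxis [ 0.0049  0.0023 -1.    ] F [ 0.27  0.08 -3.04] t 5.67
```

View pics/w4.png

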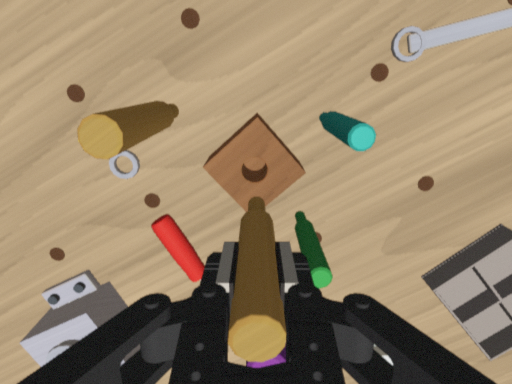

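The drift is clear of the stand, and the empty hole shows at (255,170). Next I'll move to a view over the housing.

Call:
{"api": "send_rows", "payload": {
  "series": [
    [[-0.0204,0.0283,0],[0,0,0]],
    [[-0.0204,0.0283,0],[0,0,0]],
    [[-0.0204,0.0283,0],[0,0,0]],
    [[-0.0204,0.0283,0],[0,0,0]],
    [[-0.0204,0.0283,0],[0,0,0]],
    [[-0.0204,0.0283,0],[0,0,0]],
    [[-0.0204,0.0283,0],[0,0,0]],
    [[-0.0204,0.0283,0],[0,0,0]],
    [[-0.0204,0.0283,0],[0,0,0]],
    [[-0.02,0.0288,0],[0,0,0]],
    [[0,0,0],[0,0,0]],
    [[0,0,0],[0,0,0]],
    [[0,0,0],[0,0,0]]
  ]
}}

```text
clock: 7.35
tcp_pos: [0.6571, -0.1886, 0.2074]
orientation: [-2.71, -1.586, 0.001]
contact_force: [0.1, 0.0, -3.8]
grip_width: 0.0182
```

```bash
python3 - <<'E'
from h import *
d2t([.659,-.19,.208]);f=grab('wrist','w5')
u,v=proj(f,(.598,-.156,.072));print(u,v)
x0,y0=int(u)-90,max(0,int(v)-80);print(x0,y0)
c=f["frame"][y0:y0+160,x0:x0+180,::-1];cv2.imwrite("pics/w5c.png",cv2.resize(c,None,fx=4,fy=4,interpolation=cv2.INTER_CUBIC))
E
```

```text
tcp [ 0.6571 -0.1886  0.2074] tool shift [-0.0003  0.0023 -0.0006] xaxis yaw 60.66 zaxis [-0.0015  0.0012 -1.    ] F [ 0.11  0.04 -3.78] t 7.35
255.5851031598451 99.04145277230849
165 19
```

View pics/w5.png

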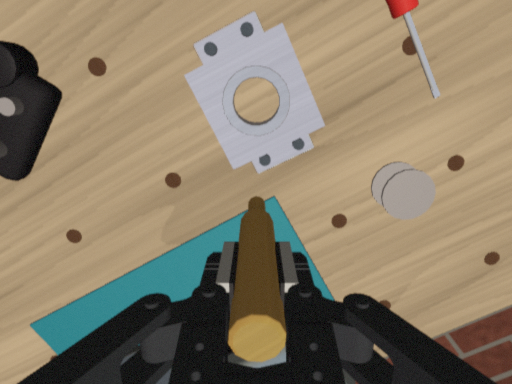

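View pics/w5c.png

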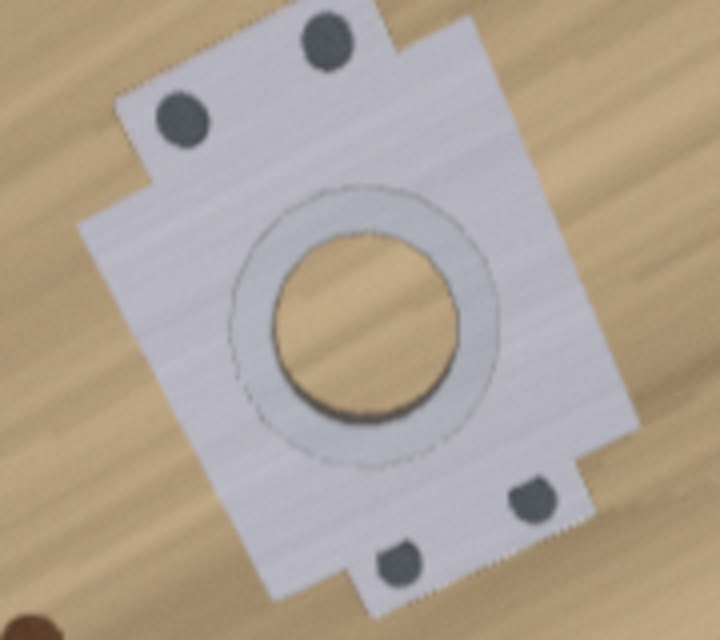

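```bash
python3 - <<'E'
from h import *
o=r.get_obs();Q=R.from_rotvec(o["orientation"]).as_matrix()
f=grab('wrist')
for z in (.0665,.072,.075): print(z,plane(f,255.75,100.1,z).round(4))
P=f["M"][:3,3];print("cam",P)
def tp(x,y,z): return proj(f,o["tcp_pos"]+Q@np.array([x,y,z]))
# nose ring circle outline projections
a=np.linspace(0,2*np.pi,48)
pts=np.array([tp(.006*np.cos(t),.006*np.sin(t),.0737) for t in a]);print("pred nose rows",pts.min(0),pts.max(0))
c=f["frame"][185:265,215:300,::-1];cv2.imwrite("pics/w5n.png",cv2.resize(c,None,fx=7,fy=7,interpolation=cv2.INTER_CUBIC))
E
```

```text
0.0665 [ 0.5993 -0.1566  0.0665]
0.072 [ 0.5991 -0.1565  0.072 ]
0.075 [ 0.5989 -0.1564  0.075 ]
cam [ 0.58685194 -0.14871947  0.35059495]
pred nose rows [247.6758385  194.84757893] [264.7199424  210.81850834]
```

View pics/w5n.png

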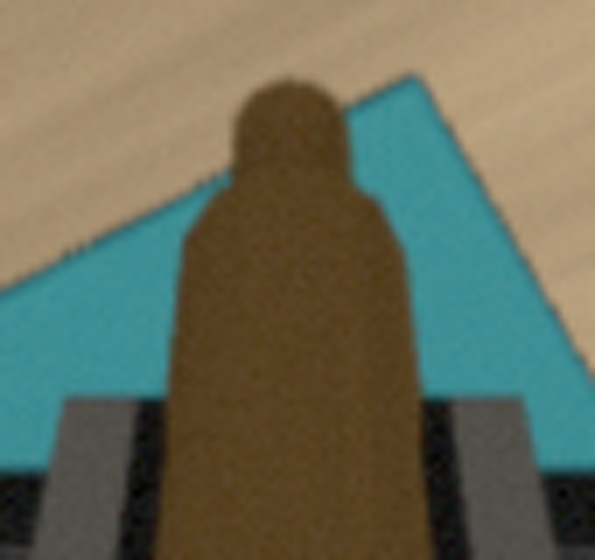

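The cup ring is centred at (255.8,100.1), and the nose tip projects within about 1 px of the prediction, so the tool-to-nose offset is good. Now to the first tap point, 24 mm along +x_tool from the cup centre.

```bash
cat >> h.py <<'E'
CUP=np.array([.599,-.1565])
def pt(dx,dy,nosez,off=.0737):
    X=np.array([.490,.872]);Y=np.array([.872,-.490])
    p=CUP+dx*X+dy*Y; d2t([p[0],p[1],nosez+off])
E
python3 -c "
from h import *
pt(.024,0,.081)"
```

```text
tcp [ 0.6574 -0.189   0.208 ] tool shift [ 0.0237 -0.0668  0.0534] xaxis yaw 60.65 zaxis [-5.e-04  7.e-04 -1.e+00] F [-0.12  0.12 -3.47] t 7.45
```

Call:
{"api": "send_rows", "payload": {
  "series": [
    [[0.0079,-0.0223,0],[0,0,0]],
    [[0.0079,-0.0223,0],[0,0,0]],
    [[0.0079,-0.0223,0.01],[0,0,0]],
    [[0,0,0.02],[0,0,0]],
    [[0,0,0.015],[0,0,0]],
    [[0,0,0.008],[0,0,0]],
    [[0,0,0],[0,0,0]],
    [[0,0,0],[0,0,0]]
  ]
}}

```text
clock: 8.45
tcp_pos: [0.6114, -0.1372, 0.1558]
orientation: [2.713, 1.583, 0.001]
contact_force: [-0.5, -0.9, -3.9]
grip_width: 0.0175
```

```bash
python3 -c "
from h import *
pt(.024,0,.0725);grab('wrist','w6')"
```

```text
tcp [ 0.6114 -0.1372  0.1558] tool shift [ 0.0011 -0.0014  0.0096] xaxis yaw 60.55 zaxis [ 1.e-03 -2.e-04 -1.e+00] F [-0.53 -0.9  -3.86] t 8.45
```

View pics/w6.png

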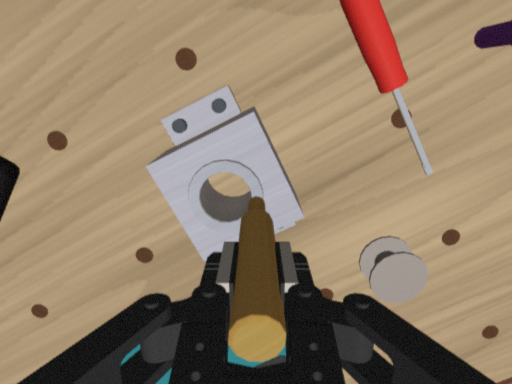

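The nose tip (257,203) hangs over the right-hand part of the flange (ring centred near 225,197). I'll go down slowly and watch the force.

Call:
{"api": "send_rows", "payload": {
  "series": [
    [[0.001,-0.001,0.001],[0,0,0]],
    [[0,0,0.001],[0,0,0]],
    [[0,0,0.001],[0,0,0]],
    [[0,0,0.001],[0,0,0]]
  ]
}}

```text
clock: 9.0
tcp_pos: [0.6105, -0.1355, 0.1512]
orientation: [-2.713, -1.584, 0.0]
contact_force: [0.6, -0.1, -3.7]
grip_width: 0.0178
```

Call:
{"api": "send_rows", "payload": {
  "series": [
    [[0,0,0.001],[0,0,0]],
    [[0,0,0.001],[0,0,0]]
  ]
}}

```text
clock: 9.25
tcp_pos: [0.6105, -0.1355, 0.1492]
orientation: [-2.713, -1.584, 0.0]
contact_force: [0.5, 0.1, -2.6]
grip_width: 0.0173
```

Call:
{"api": "send_rows", "payload": {
  "series": [
    [[0,0,0.001],[0,0,0]],
    [[0,0,0.001],[0,0,0]]
  ]
}}

```text
clock: 9.5
tcp_pos: [0.6107, -0.1356, 0.1475]
orientation: [2.713, 1.584, 0.0]
contact_force: [-1.0, 0.6, 1.4]
grip_width: 0.0177
```

Call:
{"api": "send_rows", "payload": {
  "series": [
    [[0,0,0.001],[0,0,0]],
    [[0,0,0.001],[0,0,0]]
  ]
}}

```text
clock: 9.75
tcp_pos: [0.6109, -0.1355, 0.1461]
orientation: [2.713, 1.584, 0.001]
contact_force: [-1.9, 1.1, 5.8]
grip_width: 0.0177
```

Call:
{"api": "send_rows", "payload": {
  "series": [
    [[0,0,-0.004],[0,0,0]],
    [[0,0,-0.004],[0,0,0]],
    [[-0.016,0,0],[0,0,0]],
    [[-0.016,0,0],[0,0,0]],
    [[-0.016,0,0],[0,0,0]],
    [[0,0,0],[0,0,0]],
    [[0,0,0.001],[0,0,0]],
    [[0,0,0.001],[0,0,0]],
    [[0,0,0.001],[0,0,0]]
  ]
}}

```text
clock: 10.88
tcp_pos: [0.5873, -0.1766, 0.1501]
orientation: [-2.712, -1.586, -0.0]
contact_force: [-0.7, 0.4, -3.8]
grip_width: 0.0175
```

Call:
{"api": "send_rows", "payload": {
  "series": [
    [[0,0,0.001],[0,0,0]],
    [[0,0,0.001],[0,0,0]]
  ]
}}

```text
clock: 11.12
tcp_pos: [0.587, -0.1771, 0.1482]
orientation: [-2.713, -1.585, 0.0]
contact_force: [0.4, -0.5, -2.0]
grip_width: 0.0178
```

Call:
{"api": "send_rows", "payload": {
  "series": [
    [[0,0,0.001],[0,0,0]],
    [[0,0,0.001],[0,0,0]]
  ]
}}

```text
clock: 11.38
tcp_pos: [0.587, -0.1773, 0.1462]
orientation: [-2.713, -1.584, -0.0]
contact_force: [0.6, 0.2, -3.2]
grip_width: 0.0174
```

Call:
{"api": "send_rows", "payload": {
  "series": [
    [[0,0,0.001],[0,0,0]],
    [[0,0,0.001],[0,0,0]]
  ]
}}

```text
clock: 11.62
tcp_pos: [0.5873, -0.1775, 0.145]
orientation: [2.713, 1.584, 0.001]
contact_force: [-1.7, 0.5, 5.4]
grip_width: 0.0178
```

Call:
{"api": "send_rows", "payload": {
  "series": [
    [[0,0,0.001],[0,0,0]]
  ]
}}

```text
clock: 11.75
tcp_pos: [0.5873, -0.1776, 0.1441]
orientation: [2.713, 1.584, 0.001]
contact_force: [-2.5, 0.3, 6.4]
grip_width: 0.0175
```

Call:
{"api": "send_rows", "payload": {
  "series": [
    [[0,0,0.001],[0,0,0]]
  ]
}}

```text
clock: 11.88
tcp_pos: [0.5873, -0.1777, 0.1432]
orientation: [2.712, 1.584, 0.001]
contact_force: [-2.1, 0.0, 6.3]
grip_width: 0.0174
```

Call:
{"api": "send_rows", "payload": {
  "series": [
    [[0,0,-0.004],[0,0,0]],
    [[0,0,-0.004],[0,0,0]],
    [[0.012,0.012,0],[0,0,0]],
    [[0.012,0.012,0],[0,0,0]],
    [[0,0,0],[0,0,0]],
    [[0,0,0.001],[0,0,0]],
    [[0,0,0.001],[0,0,0]]
  ]
}}

```text
clock: 12.75
tcp_pos: [0.6191, -0.1686, 0.148]
orientation: [-2.713, -1.583, 0.001]
contact_force: [-0.4, -0.3, -3.4]
grip_width: 0.0179
```

Call:
{"api": "send_rows", "payload": {
  "series": [
    [[0,0,0.001],[0,0,0]],
    [[0,0,0.001],[0,0,0]]
  ]
}}

```text
clock: 13.0
tcp_pos: [0.6194, -0.1683, 0.1463]
orientation: [-2.713, -1.584, 0.0]
contact_force: [0.3, 0.5, -3.7]
grip_width: 0.0178
```

Call:
{"api": "send_rows", "payload": {
  "series": [
    [[0,0,0.001],[0,0,0]],
    [[0,0,0.001],[0,0,0]]
  ]
}}

```text
clock: 13.25
tcp_pos: [0.6198, -0.1683, 0.1445]
orientation: [2.713, 1.584, 0.0]
contact_force: [-1.3, 0.5, 0.4]
grip_width: 0.0179
```

Call:
{"api": "send_rows", "payload": {
  "series": [
    [[0,0,0.001],[0,0,0]],
    [[0,0,0.001],[0,0,0]],
    [[0,0,0.001],[0,0,0]]
  ]
}}

```text
clock: 13.62
tcp_pos: [0.6202, -0.1684, 0.1422]
orientation: [2.712, 1.584, 0.002]
contact_force: [-1.3, 0.5, 6.2]
grip_width: 0.0177
```

Call:
{"api": "send_rows", "payload": {
  "series": [
    [[0,0,-0.004],[0,0,0]],
    [[0,0,-0.004],[0,0,0]],
    [[0,-0.016,0],[0,0,0]],
    [[0,-0.016,0],[0,0,0]],
    [[0,-0.016,0],[0,0,0]],
    [[0,0,0],[0,0,0]],
    [[0,0,0.001],[0,0,0]],
    [[0,0,0.001],[0,0,0]]
  ]
}}

```text
clock: 14.62
tcp_pos: [0.5785, -0.145, 0.1473]
orientation: [2.713, 1.584, 0.0]
contact_force: [-0.1, 0.1, -4.5]
grip_width: 0.0178
```

Call:
{"api": "send_rows", "payload": {
  "series": [
    [[0,0,0.001],[0,0,0]],
    [[0,0,0.001],[0,0,0]]
  ]
}}

```text
clock: 14.88
tcp_pos: [0.578, -0.1448, 0.1451]
orientation: [2.713, 1.584, -0.0]
contact_force: [0.5, -0.5, -3.5]
grip_width: 0.0175
```

Call:
{"api": "send_rows", "payload": {
  "series": [
    [[0,0,0.001],[0,0,0]],
    [[0,0,0.001],[0,0,0]]
  ]
}}

```text
clock: 15.12
tcp_pos: [0.5781, -0.1447, 0.1436]
orientation: [2.713, 1.584, 0.0]
contact_force: [-0.1, -0.3, 1.4]
grip_width: 0.0179
```

Call:
{"api": "send_rows", "payload": {
  "series": [
    [[0,0,0.001],[0,0,0]],
    [[0,0,0.001],[0,0,0]]
  ]
}}

```text
clock: 15.38
tcp_pos: [0.5781, -0.1447, 0.142]
orientation: [2.713, 1.584, 0.001]
contact_force: [-3.1, 0.5, 6.5]
grip_width: 0.0178
```

Call:
{"api": "send_rows", "payload": {
  "series": [
    [[0,0,-0.004],[0,0,0]],
    [[0,0,-0.004],[0,0,0]],
    [[0.012,0.012,0],[0,0,0]],
    [[0.012,0.012,0],[0,0,0]],
    [[0,0,0],[0,0,0]],
    [[0,0,0.001],[0,0,0]],
    [[0,0,0.001],[0,0,0]],
    [[0,0,0.001],[0,0,0]]
  ]
}}

```text
clock: 16.38
tcp_pos: [0.6101, -0.1357, 0.1462]
orientation: [-2.713, -1.583, 0.0]
contact_force: [-0.1, -0.0, -3.1]
grip_width: 0.0177
```

Call:
{"api": "send_rows", "payload": {
  "series": [
    [[0,0,0.001],[0,0,0]],
    [[0,0,0.001],[0,0,0]]
  ]
}}

```text
clock: 16.62
tcp_pos: [0.6105, -0.1355, 0.1443]
orientation: [-2.713, -1.584, -0.0]
contact_force: [-0.5, -0.3, -3.7]
grip_width: 0.0175
```

Call:
{"api": "send_rows", "payload": {
  "series": [
    [[0,0,0.001],[0,0,0]],
    [[0,0,0.001],[0,0,0]]
  ]
}}

```text
clock: 16.88
tcp_pos: [0.6107, -0.1355, 0.1425]
orientation: [2.713, 1.584, 0.0]
contact_force: [-0.4, 0.6, 1.7]
grip_width: 0.0177
```

Call:
{"api": "send_rows", "payload": {
  "series": [
    [[0,0,0.001],[0,0,0]],
    [[0,0,0.001],[0,0,0]]
  ]
}}

```text
clock: 17.12
tcp_pos: [0.6109, -0.1355, 0.1411]
orientation: [2.713, 1.584, 0.001]
contact_force: [-1.3, 1.6, 6.6]
grip_width: 0.0178
```

Call:
{"api": "send_rows", "payload": {
  "series": [
    [[0,0,-0.004],[0,0,0]],
    [[0,0,-0.004],[0,0,0]],
    [[-0.016,0,0],[0,0,0]],
    [[-0.016,0,0],[0,0,0]],
    [[-0.016,0,0],[0,0,0]],
    [[0,0,0],[0,0,0]],
    [[0,0,0.001],[0,0,0]],
    [[0,0,0.001],[0,0,0]],
    [[0,0,0.001],[0,0,0]]
  ]
}}

```text
clock: 18.25
tcp_pos: [0.5872, -0.1766, 0.1451]
orientation: [-2.712, -1.586, -0.0]
contact_force: [0.0, -0.2, -3.7]
grip_width: 0.0174
```

Call:
{"api": "send_rows", "payload": {
  "series": [
    [[0,0,0.001],[0,0,0]],
    [[0,0,0.001],[0,0,0]]
  ]
}}

```text
clock: 18.5
tcp_pos: [0.587, -0.1771, 0.1432]
orientation: [-2.713, -1.585, 0.0]
contact_force: [0.3, 0.7, -2.8]
grip_width: 0.0174
```

Call:
{"api": "send_rows", "payload": {
  "series": [
    [[0,0,0.001],[0,0,0]],
    [[0,0,0.001],[0,0,0]]
  ]
}}

```text
clock: 18.75
tcp_pos: [0.5869, -0.1773, 0.1412]
orientation: [-2.713, -1.584, 0.0]
contact_force: [-0.0, 0.3, -2.2]
grip_width: 0.0176
```

Call:
{"api": "send_rows", "payload": {
  "series": [
    [[0,0,0.001],[0,0,0]]
  ]
}}

```text
clock: 18.88
tcp_pos: [0.5872, -0.1774, 0.1406]
orientation: [2.713, 1.584, 0.001]
contact_force: [-0.8, -0.8, 2.5]
grip_width: 0.0177
```

Call:
{"api": "send_rows", "payload": {
  "series": [
    [[0,0,0.0007],[0,0,0]]
  ]
}}

```text
clock: 19.0
tcp_pos: [0.5872, -0.1775, 0.1402]
orientation: [2.713, 1.584, 0.001]
contact_force: [-1.5, -1.0, 2.8]
grip_width: 0.0177
```

Call:
{"api": "send_rows", "payload": {
  "series": [
    [[0,0,0.0007],[0,0,0]]
  ]
}}

```text
clock: 19.12
tcp_pos: [0.5873, -0.1776, 0.1395]
orientation: [2.713, 1.584, 0.001]
contact_force: [-2.8, -0.2, 6.4]
grip_width: 0.0176
```

Call:
{"api": "send_rows", "payload": {
  "series": [
    [[0,0,-0.004],[0,0,0]],
    [[0,0,-0.004],[0,0,0]],
    [[0.012,0.012,0],[0,0,0]],
    [[0.012,0.012,0],[0,0,0]],
    [[0,0,0],[0,0,0]],
    [[0,0,0.001],[0,0,0]],
    [[0,0,0.001],[0,0,0]],
    [[0,0,0.001],[0,0,0]],
    [[0,0,0.001],[0,0,0]]
  ]
}}

```text
clock: 20.25
tcp_pos: [0.6195, -0.1683, 0.1429]
orientation: [-2.713, -1.584, -0.0]
contact_force: [-0.6, -0.5, -3.2]
grip_width: 0.0176
```

Call:
{"api": "send_rows", "payload": {
  "series": [
    [[0,0,0.001],[0,0,0]],
    [[0,0,0.001],[0,0,0]]
  ]
}}

```text
clock: 20.5
tcp_pos: [0.6197, -0.1682, 0.1408]
orientation: [2.713, 1.584, 0.0]
contact_force: [0.1, -0.3, -3.6]
grip_width: 0.0175
```

Call:
{"api": "send_rows", "payload": {
  "series": [
    [[0,0,0.001],[0,0,0]]
  ]
}}

```text
clock: 20.62
tcp_pos: [0.6198, -0.1682, 0.14]
orientation: [2.713, 1.584, 0.0]
contact_force: [-0.4, 0.1, 0.5]
grip_width: 0.0176
```

Call:
{"api": "send_rows", "payload": {
  "series": [
    [[0,0,0.0007],[0,0,0]]
  ]
}}

```text
clock: 20.75
tcp_pos: [0.6199, -0.1683, 0.1397]
orientation: [2.713, 1.584, 0.001]
contact_force: [-1.4, 0.5, 2.6]
grip_width: 0.0178
```

Call:
{"api": "send_rows", "payload": {
  "series": [
    [[0,0,0.0007],[0,0,0]]
  ]
}}

```text
clock: 20.88
tcp_pos: [0.6201, -0.1684, 0.1394]
orientation: [2.713, 1.584, 0.001]
contact_force: [-2.2, 1.2, 6.2]
grip_width: 0.0179
```

Call:
{"api": "send_rows", "payload": {
  "series": [
    [[0,0,0.0007],[0,0,0]]
  ]
}}

```text
clock: 21.0
tcp_pos: [0.6202, -0.1684, 0.1392]
orientation: [2.712, 1.584, 0.002]
contact_force: [-3.5, 0.1, 9.8]
grip_width: 0.0177
```

Call:
{"api": "send_rows", "payload": {
  "series": [
    [[0,0,0.0007],[0,0,0]]
  ]
}}

```text
clock: 21.12
tcp_pos: [0.6204, -0.1685, 0.139]
orientation: [2.712, 1.583, 0.003]
contact_force: [-3.5, 0.4, 13.1]
grip_width: 0.0176
```

Call:
{"api": "send_rows", "payload": {
  "series": [
    [[0,0,-0.004],[0,0,0]],
    [[0,0,-0.004],[0,0,0]],
    [[0,-0.016,0],[0,0,0]],
    [[0,-0.016,0],[0,0,0]],
    [[0,-0.016,0],[0,0,0]],
    [[0,0,0],[0,0,0]],
    [[0,0,0.001],[0,0,0]],
    [[0,0,0.001],[0,0,0]],
    [[0,0,0.001],[0,0,0]]
  ]
}}

```text
clock: 22.25
tcp_pos: [0.5782, -0.1449, 0.1419]
orientation: [2.713, 1.584, -0.0]
contact_force: [0.5, 0.6, -3.4]
grip_width: 0.0177
```

Call:
{"api": "send_rows", "payload": {
  "series": [
    [[0,0,0.001],[0,0,0]],
    [[0,0,0.001],[0,0,0]]
  ]
}}

```text
clock: 22.5
tcp_pos: [0.578, -0.1447, 0.1401]
orientation: [2.713, 1.584, 0.0]
contact_force: [-1.4, -0.1, 0.6]
grip_width: 0.0182
```

Call:
{"api": "send_rows", "payload": {
  "series": [
    [[0,0,0.001],[0,0,0]]
  ]
}}

```text
clock: 22.62
tcp_pos: [0.5781, -0.1448, 0.1396]
orientation: [2.713, 1.584, 0.001]
contact_force: [-1.4, -0.2, 5.3]
grip_width: 0.0181
```

Call:
{"api": "send_rows", "payload": {
  "series": [
    [[0,0,0.0007],[0,0,0]]
  ]
}}

```text
clock: 22.75
tcp_pos: [0.5782, -0.1448, 0.1393]
orientation: [2.713, 1.584, 0.001]
contact_force: [-2.4, 0.6, 8.2]
grip_width: 0.0173
```

Call:
{"api": "send_rows", "payload": {
  "series": [
    [[0,0,0.0007],[0,0,0]]
  ]
}}

```text
clock: 22.88
tcp_pos: [0.5783, -0.1449, 0.1391]
orientation: [2.713, 1.584, 0.002]
contact_force: [-3.1, 1.1, 12.9]
grip_width: 0.0179
```

Call:
{"api": "send_rows", "payload": {
  "series": [
    [[0,0,-0.004],[0,0,0]],
    [[0,0,-0.004],[0,0,0]],
    [[0.012,0.012,0],[0,0,0]],
    [[0.012,0.012,0],[0,0,0]],
    [[0,0,0],[0,0,0]],
    [[0,0,0.001],[0,0,0]],
    [[0,0,0.001],[0,0,0]],
    [[0,0,0.001],[0,0,0]]
  ]
}}

```text
clock: 23.88
tcp_pos: [0.6101, -0.1357, 0.1426]
orientation: [-2.713, -1.583, 0.0]
contact_force: [-0.5, -0.4, -3.4]
grip_width: 0.0176
```

Call:
{"api": "send_rows", "payload": {
  "series": [
    [[0,0,0.001],[0,0,0]],
    [[0,0,0.001],[0,0,0]]
  ]
}}

```text
clock: 24.12
tcp_pos: [0.6105, -0.1355, 0.1407]
orientation: [-2.713, -1.584, -0.0]
contact_force: [0.6, 0.2, -2.6]
grip_width: 0.0175
```

Call:
{"api": "send_rows", "payload": {
  "series": [
    [[0,0,0.001],[0,0,0]]
  ]
}}

```text
clock: 24.25
tcp_pos: [0.6105, -0.1355, 0.1397]
orientation: [-2.713, -1.584, -0.0]
contact_force: [-0.0, 0.3, -3.2]
grip_width: 0.0181
```

Call:
{"api": "send_rows", "payload": {
  "series": [
    [[0,0,0.0007],[0,0,0]]
  ]
}}

```text
clock: 24.38
tcp_pos: [0.6108, -0.1356, 0.1394]
orientation: [2.713, 1.584, 0.001]
contact_force: [-2.1, 1.3, 3.3]
grip_width: 0.0175
```

Call:
{"api": "send_rows", "payload": {
  "series": [
    [[0,0,0.0007],[0,0,0]]
  ]
}}

```text
clock: 24.5
tcp_pos: [0.611, -0.1357, 0.1393]
orientation: [2.713, 1.584, 0.001]
contact_force: [-2.7, 0.6, 8.8]
grip_width: 0.0176
```

Call:
{"api": "send_rows", "payload": {
  "series": [
    [[0,0,0.0007],[0,0,0]]
  ]
}}

```text
clock: 24.62
tcp_pos: [0.6112, -0.1357, 0.1391]
orientation: [2.713, 1.584, 0.002]
contact_force: [-4.7, 0.5, 11.4]
grip_width: 0.0174
```

+x is now hard on the stop. Next is the −x point, finishing with the 20 N press there.

Call:
{"api": "send_rows", "payload": {
  "series": [
    [[0,0,-0.004],[0,0,0]],
    [[0,0,-0.004],[0,0,0]],
    [[-0.016,0,0],[0,0,0]],
    [[-0.016,0,0],[0,0,0]],
    [[-0.016,0,0],[0,0,0]],
    [[0,0,0],[0,0,0]],
    [[0,0,0.001],[0,0,0]],
    [[0,0,0.001],[0,0,0]],
    [[0,0,0.001],[0,0,0]],
    [[0,0,0.001],[0,0,0]]
  ]
}}

```text
clock: 25.88
tcp_pos: [0.5871, -0.1769, 0.1414]
orientation: [-2.712, -1.585, 0.0]
contact_force: [0.8, 0.1, -3.4]
grip_width: 0.0176
```

Call:
{"api": "send_rows", "payload": {
  "series": [
    [[0,0,0.001],[0,0,0]],
    [[0,0,0.001],[0,0,0]]
  ]
}}

```text
clock: 26.12
tcp_pos: [0.587, -0.1773, 0.1396]
orientation: [2.713, 1.584, 0.0]
contact_force: [-0.6, 0.2, 1.3]
grip_width: 0.0178
```

Call:
{"api": "send_rows", "payload": {
  "series": [
    [[0,0,0.0007],[0,0,0]]
  ]
}}

```text
clock: 26.25
tcp_pos: [0.5872, -0.1774, 0.1394]
orientation: [2.713, 1.584, 0.001]
contact_force: [-1.8, 0.5, 4.0]
grip_width: 0.0176
```

Call:
{"api": "send_rows", "payload": {
  "series": [
    [[0,0,0.0007],[0,0,0]]
  ]
}}

```text
clock: 26.38
tcp_pos: [0.5874, -0.1775, 0.1392]
orientation: [2.713, 1.584, 0.001]
contact_force: [-3.3, 0.4, 9.0]
grip_width: 0.0179
```

Call:
{"api": "send_rows", "payload": {
  "series": [
    [[0,0,0.0007],[0,0,0]]
  ]
}}

```text
clock: 26.5
tcp_pos: [0.5875, -0.1777, 0.1391]
orientation: [2.713, 1.583, 0.002]
contact_force: [-4.0, 1.6, 12.8]
grip_width: 0.0176
```

Call:
{"api": "send_rows", "payload": {
  "series": [
    [[0,0,0.0005],[0,0,0]]
  ]
}}

```text
clock: 26.62
tcp_pos: [0.5876, -0.1777, 0.139]
orientation: [2.712, 1.583, 0.003]
contact_force: [-4.8, 0.6, 13.9]
grip_width: 0.0174
```

Call:
{"api": "send_rows", "payload": {
  "series": [
    [[0,0,0.0005],[0,0,0]]
  ]
}}

```text
clock: 26.75
tcp_pos: [0.5877, -0.1778, 0.1389]
orientation: [2.713, 1.583, 0.003]
contact_force: [-5.2, 1.4, 17.3]
grip_width: 0.0178
```

Call:
{"api": "send_rows", "payload": {
  "series": [
    [[0,0,0],[0,0,0]],
    [[0,0,0],[0,0,0]],
    [[0,0,0],[0,0,0]],
    [[0,0,0],[0,0,0]]
  ]
}}

```text
clock: 27.25
tcp_pos: [0.5877, -0.1778, 0.1389]
orientation: [2.712, 1.583, 0.003]
contact_force: [-4.5, 1.2, 15.3]
grip_width: 0.0176
```

About 19–20 N was held against the stop, and contact at all four points came at TCP 0.1394–0.140, matching the home level of 0.1397. I'll lift and take a look.

Call:
{"api": "send_rows", "payload": {
  "series": [
    [[0,0,-0.005],[0,0,0]],
    [[0,0,-0.015],[0,0,0]],
    [[0,0,-0.025],[0,0,0]],
    [[0,0,-0.025],[0,0,0]],
    [[0.012,0.03,0],[0,0,0]],
    [[0.012,0.035,0],[0,0,0]],
    [[0,0,0],[0,0,0]],
    [[0,0,0],[0,0,0]]
  ]
}}

```text
clock: 28.25
tcp_pos: [0.6547, -0.1885, 0.2063]
orientation: [-2.713, -1.584, 0.002]
contact_force: [-0.1, 0.0, -3.9]
grip_width: 0.0177
```

```bash
python3 - <<'E'
from h import *
d2t([.5105,.126,.215]);f=grab('wrist','w7');s=grab("side")
c=s["frame"][200:255,255:335,::-1];cv2.imwrite("pics/s7.png",cv2.resize(c,None,fx=8,fy=8,interpolation=cv2.INTER_CUBIC))
E
```

```text
tcp [ 0.6547 -0.1885  0.2063] tool shift [ 0.203  -0.2802 -0.0086] xaxis yaw 60.55 zaxis [-1.3e-03 -1.0e-04 -1.0e+00] F [-0.06  0.04 -3.87] t 28.25
```

View pics/w7.png

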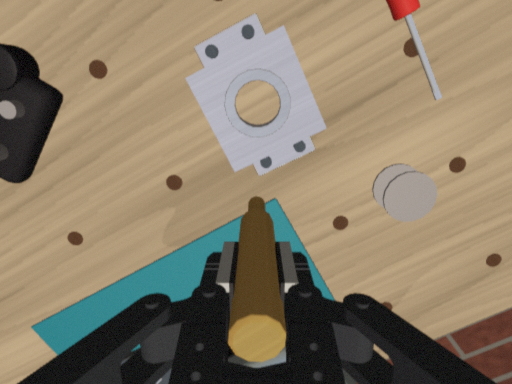

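View pics/s7.png

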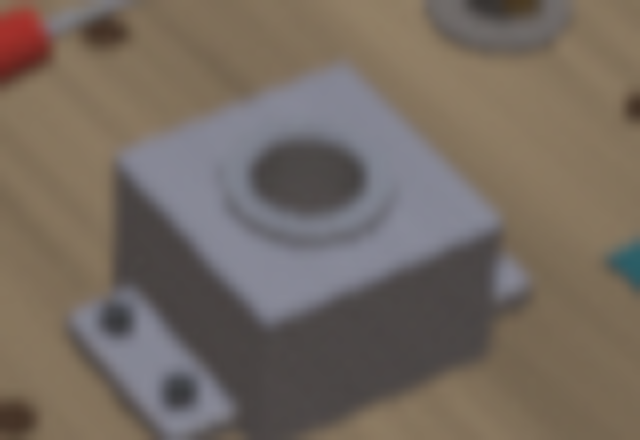

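The cup flange lies flat and low on the housing, and the drift is unmoved in the grip. The bystanders in these two views are where they were. Now back to the stand.

Call:
{"api": "send_rows", "payload": {
  "series": [
    [[0.0203,-0.028,-0.0008],[0,0,0]],
    [[0.0203,-0.028,-0.0008],[0,0,0]],
    [[0.0203,-0.028,-0.0008],[0,0,0]],
    [[0.0203,-0.028,-0.0008],[0,0,0]],
    [[0.0203,-0.028,-0.0008],[0,0,0]],
    [[0.0203,-0.028,-0.0008],[0,0,0]],
    [[0.0203,-0.028,-0.0008],[0,0,0]],
    [[0.0203,-0.028,-0.0008],[0,0,0]],
    [[0.0203,-0.028,-0.0008],[0,0,0]],
    [[0.0203,-0.028,-0.0008],[0,0,0]],
    [[0,0,0],[0,0,0]],
    [[0,0,0],[0,0,0]],
    [[0,0,0],[0,0,0]],
    [[0,0,0],[0,0,0]]
  ]
}}

```text
clock: 30.1
tcp_pos: [0.5115, 0.1251, 0.2145]
orientation: [2.714, 1.582, 0.0]
contact_force: [-1.1, -0.1, -2.7]
grip_width: 0.0176
```

```bash
python3 - <<'E'
from h import *
d2t([.5107,.1261,.135]);f=grab('wrist','w8')
c=f["frame"][100:230,190:320,::-1];cv2.imwrite("pics/w8c.png",cv2.resize(c,None,fx=5,fy=5,interpolation=cv2.INTER_CUBIC))
a=np.linspace(0,2*np.pi,60)
p=np.array([proj(f,(.5103+.0125*np.cos(t),.126+.0125*np.sin(t),.05)) for t in a]);print("pred hole",(p.min(0)-[190,100])*5,(p.max(0)-[190,100])*5)
E
```

```text
tcp [0.5115 0.1251 0.2145] tool shift [ 0.0005 -0.0012  0.0795] xaxis yaw 60.47 zaxis [ 1.e-04 -2.e-04 -1.e+00] F [-1.14 -0.08 -2.67] t 30.1
pred hole [268.18038023 277.63923947] [397.82247054 403.43741383]
```

View pics/w8c.png

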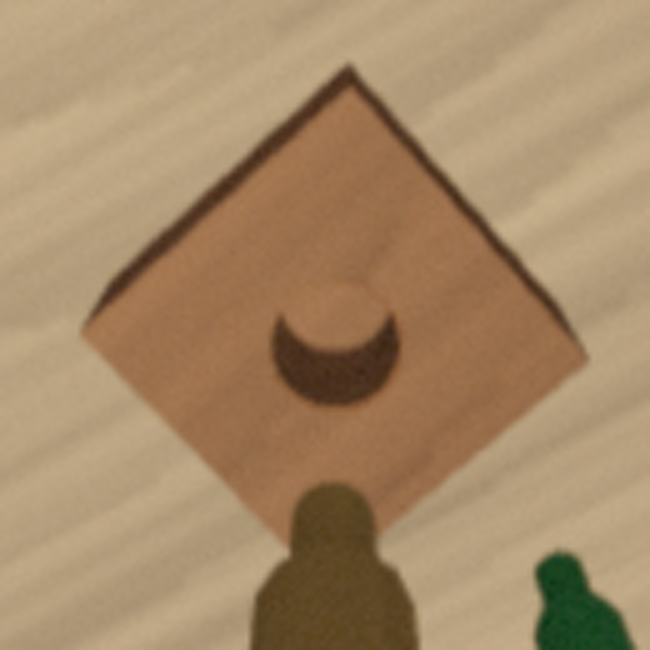

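The hole rim in the crop spans 272–401 with its bottom edge at 408, against a prediction of 268–398 and 403. That agrees to about 0.7 mm. I'll descend.

Call:
{"api": "send_rows", "payload": {
  "series": [
    [[0.0005,-0.0012,0.01],[0,0,0]],
    [[0,0,0.03],[0,0,0]],
    [[0,0,0.03],[0,0,0]],
    [[0,0,0.009],[0,0,0]],
    [[0,0,0],[0,0,0]],
    [[0,0,0],[0,0,0]]
  ]
}}

```text
clock: 30.9
tcp_pos: [0.5113, 0.1273, 0.1365]
orientation: [2.713, 1.584, 0.003]
contact_force: [0.0, -0.4, -3.0]
grip_width: 0.018
```

```bash
python3 - <<'E'
from h import *
d2t([.5107,.1261,.081]);f=grab('wrist','w9')
c=f["frame"][120:270,180:330,::-1];cv2.imwrite("pics/w9c.png",cv2.resize(c,None,fx=4,fy=4,interpolation=cv2.INTER_CUBIC))
E
```

```text
tcp [0.5113 0.1273 0.1365] tool shift [-0.0014  0.      0.0555] xaxis yaw 60.56 zaxis [ 1.7e-03  7.0e-04 -1.0e+00] F [ 0.01 -0.39 -3.03] t 30.9
```

View pics/w9c.png

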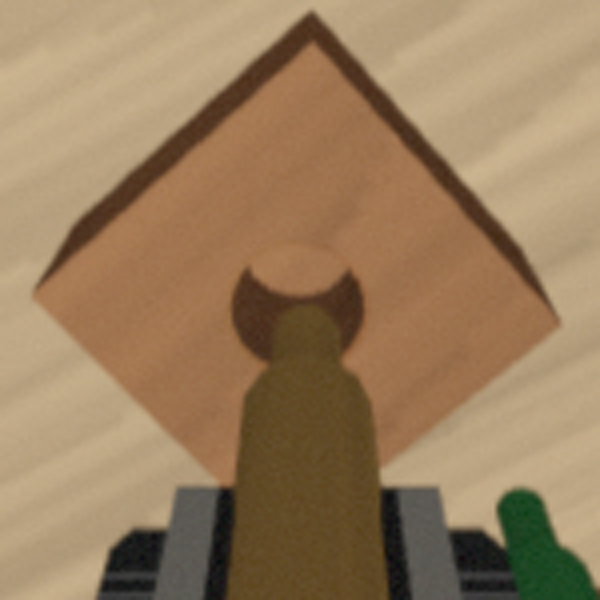

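The nose sits ~1.4 mm to +x of the hole's centre line (306 against 298 in the crop), as the pose reading also says. I'll correct that and insert.

Call:
{"api": "send_rows", "payload": {
  "series": [
    [[-0.0012,0,0.002],[0,0,0]],
    [[0,0,0.005],[0,0,0]],
    [[0,0,0.007],[0,0,0]],
    [[0,0,0.007],[0,0,0]]
  ]
}}

```text
clock: 31.45
tcp_pos: [0.5097, 0.126, 0.1139]
orientation: [-2.713, -1.584, 0.0]
contact_force: [0.9, 0.2, -2.6]
grip_width: 0.0173
```

Call:
{"api": "send_rows", "payload": {
  "series": [
    [[0,0,0.006],[0,0,0]],
    [[0,0,0.006],[0,0,0]],
    [[0,0,0.006],[0,0,0]]
  ]
}}

```text
clock: 31.82
tcp_pos: [0.5099, 0.1261, 0.0961]
orientation: [-2.713, -1.584, 0.0]
contact_force: [0.2, 0.6, -3.4]
grip_width: 0.018
```

```bash
python3 - <<'E'
from h import *
d2t([.5107,.1261,.0795])
E
```

```text
tcp [0.5099 0.1261 0.0961] tool shift [0.0004 0.0007 0.0166] xaxis yaw 60.57 zaxis [-0. -0. -1.] F [ 0.22  0.6  -3.37] t 31.82
```

Call:
{"api": "send_rows", "payload": {
  "series": [
    [[0.0004,0.0007,0.004],[0,0,0]],
    [[0,0,0.004],[0,0,0]],
    [[0,0,0.004],[0,0,0]],
    [[0,0,0.002],[0,0,0]],
    [[0,0,0.001],[0,0,0]],
    [[0,0,0],[0,0,0]]
  ]
}}

```text
clock: 32.58
tcp_pos: [0.5107, 0.126, 0.0815]
orientation: [-2.713, -1.584, -0.0]
contact_force: [-0.6, -0.9, -3.7]
grip_width: 0.0178
```

Call:
{"api": "send_rows", "payload": {
  "series": [
    [[0,0,0.001],[0,0,0]],
    [[0,0,0.0005],[0,0,0]],
    [[0,0,0.0005],[0,0,0]]
  ]
}}

```text
clock: 32.95
tcp_pos: [0.5107, 0.126, 0.0795]
orientation: [-2.713, -1.584, 0.0]
contact_force: [-0.5, -0.4, -4.5]
grip_width: 0.0176
```

Call:
{"api": "send_rows", "payload": {
  "series": [
    [[0,0,0.0006],[0,0,0]],
    [[0,0,0.0004],[0,0,0]],
    [[0,0,0],[0,0,0]]
  ]
}}

```text
clock: 33.33
tcp_pos: [0.5108, 0.126, 0.0788]
orientation: [-2.713, -1.584, -0.0]
contact_force: [-0.7, -0.4, -0.1]
grip_width: 0.0177
```

Call:
{"api": "send_rows", "payload": {
  "series": [
    [[0,0,0],[0,0,0]],
    [[0,0,0],[0,0,0]],
    [[0,0,0],[0,0,0]],
    [[0,0,0],[0,0,0]],
    [[0,0,0],[0,0,0]],
    [[0,0,0],[0,0,0]],
    [[0,0,0],[0,0,0]],
    [[0,0,0],[0,0,0]]
  ],
  "fingers": 0,
  "grip_force": 20
}}

```text
clock: 34.33
tcp_pos: [0.5107, 0.1261, 0.0785]
orientation: [-2.713, -1.584, -0.0]
contact_force: [-0.1, 0.2, 0.4]
grip_width: 0.0853
```

```bash
python3 - <<'E'
from h import *
d2t([.5107,.1261,.21]);f=grab('wrist','w10')
E
```

```text
tcp [0.5107 0.1261 0.0785] tool shift [ 0.     -0.     -0.1315] xaxis yaw 60.57 zaxis [-0.  0. -1.] F [-0.08  0.19  0.41] t 34.33
```

View pics/w10.png

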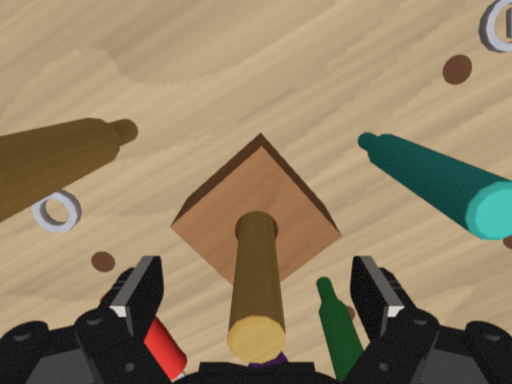

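The drift is released and standing upright. I'll retreat straight up and check all views.

Call:
{"api": "send_rows", "payload": {
  "series": [
    [[0,0,-0.01],[0,0,0]],
    [[0,0,-0.02],[0,0,0]],
    [[0,0,-0.03],[0,0,0]],
    [[0,0,-0.035],[0,0,0]],
    [[0,0,-0.035],[0,0,0]],
    [[0,0,-0.03],[0,0,0]],
    [[0,0,0],[0,0,0]],
    [[0,0,0],[0,0,0]],
    [[0,0,0],[0,0,0]]
  ]
}}

```text
clock: 35.5
tcp_pos: [0.5099, 0.1258, 0.2375]
orientation: [-2.713, -1.584, 0.003]
contact_force: [-0.6, 0.2, -0.0]
grip_width: 0.0852
```

```bash
python3 - <<'E'
from h import *
d2t([.5107,.1261,.21]);f=grab('wrist','w11');s=grab('side','s11');t=grab('top','t11')
c=s["frame"][130:260,170:330,::-1];cv2.imwrite("pics/s11c.png",cv2.resize(c,None,fx=5,fy=5,interpolation=cv2.INTER_CUBIC))
for h in(.135,):print("wrist pred top",proj(f,(.5105,.126,h)))
E
```

```text
tcp [0.5099 0.1258 0.2375] tool shift [0.0007 0.0006 0.0275] xaxis yaw 60.57 zaxis [-1.9e-03 -8.0e-04 -1.0e+00] F [-0.57  0.25 -0.03] t 35.5
wrist pred top [257.02713565 190.64742597]
```

View pics/s11c.png

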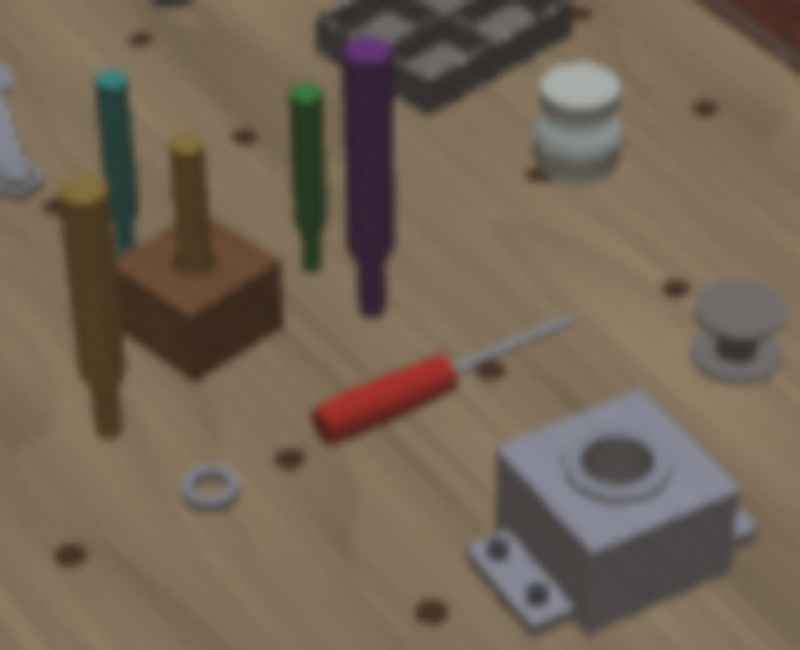

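View pics/w11.png

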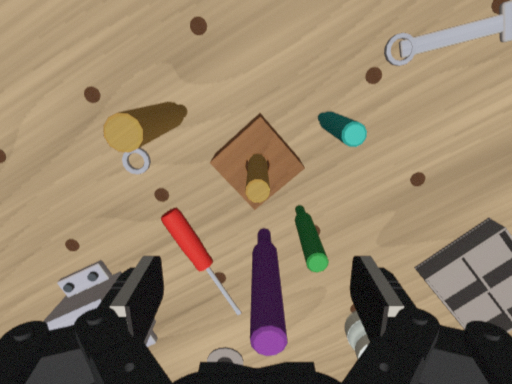

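View pics/t11.png

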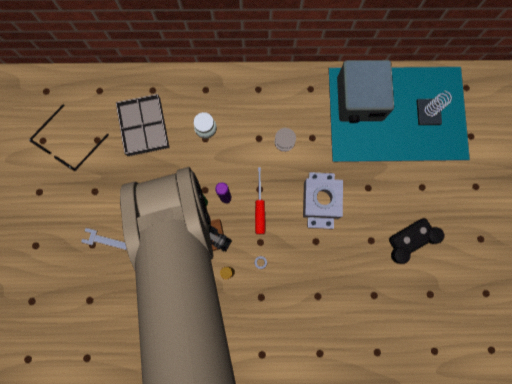

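The side view shows the drift upright in its stand at the same pixels as at the start (186,146 in the crop), the cup low and square on the housing, and the bystanders where they were. I'll hand in.

```bash
python3 -c "
from bench import r
print(r.hand_in())"
```

```text
the job is handed in; nothing more can be done
None
```

The bearing cup is down on its stop and the brass drift is back upright in its stand. I handed the job in at about 35.5 s. No verdict was reported.

**Tapping:** I gripped the smaller brass drift, the one in the stand, and tapped the flange alternately at four points 24 mm out. No tap went much over 17 N. I finished with a press of about 19–21 N, held for 0.5 s.

**Cup:** On the last round the cup met a hard stop at all four points, within about 0.6 mm of each other and of the expected home height. The side and wrist views show the flange low and flat on the housing. I did not measure its height or tilt from the images, so "home and square" rests on those contact heights.

**Drift:** It was released with its nose at floor level, going by the force and tool height. In the side view it sits at the same pixels as at the start.

**Other things on the bench:** The bystanders I could see had not moved, and the open gripper is well clear of everything.

**Checks that disagreed:** Triangulating the drift's top gave 0.129 m against the stated 0.135 m; I went by the floor contact instead. The hole position differed from my estimate by about 0.7 mm, and I took out a 1.4 mm sideways offset before putting the drift back in.

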